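# Level the rocking kitchen balance

## Robot

A 6-joint arm with a two-finger parallel gripper is mounted at the origin on the work surface. World frame = base frame: x ahead of the robot, y to its left, z up, the work surface at z = 0. Lengths are in mm, angles in degrees, forces in N, time in s.
With the tool pointing down it reaches from about 350 to 850 mm from the base axis. Payload 8.1 kg.
Tool frame: the origin (TCP) lies midway between the tips of the shut fingers; the grasp point (between the pads) lies 19 mm behind it (r.pinch_z is the distance from the TCP to the grasp point, in mm); z points along the fingers, y is the line along which they close (so a half turn about z gives the same grasp; the last joint's range is limited). The gripper opens to 85 mm and grips with 20 to 120 N. Pads are 22 mm wide; open, the fingers measure 114 mm over their backs; the gripper's body (76 mm by 85 mm) begins 54 mm behind the grasp point. The pads swing forward as they close: fully open they stand 13 mm farther back than shut.
Start: joints at [69.878, 7.471, 85.268, -0, 87.261, -4.893], TCP at [157.587, 578.94, 231.292] pointing down, gripper open.
Joint ranges: [-169.43, 169.43], [-51.17, 129.36], [1.28, 143.12], [-76.62, 256.62], [0, 156.53], [-152.29, 152.29]. Speed limits (degrees/s): [136.94, 136.94, 159.86, 180, 180, 180].

## Interface

Orientations are given as [roll, pitch, yaw] about the fixed x, y, z axes, in that order (R = Rz(yaw) Ry(pitch) Rx(roll)).
In Python, from bench import sensors, optics, job, r gives the robot as it stands.
- The arm moves only by the tool play_rows, never from a script. Its argument "motion" is a list that holds one entry, the list of rows, each a list of 6 numbers: the shift along the tool's x, y, z in cm, then the turn, a rotation vector about the tool's x, y, z in degrees. In form: [[[x, y, z, ax, ay, az], ...]]. A call has 1 to 5 rows; each row is the pose to reach, as a shift and turn from the pose commanded when the call began, along the tool's axes at that moment; what a row does not reach only later rows make up. A row lasts 1/10 s, in which the tool goes at most 50 mm and 8.59 degrees, less where a joint would pass 70% of its speed; a pose out of reach is approached as far as the arm can. A call with a gripper value outside its range is refused whole. "jaw" is the opening, from 0 (shut) to 1 (fully open), set as the call begins (left out, the last holds). The fingers move at their own pace and stop on an object; "squeeze" is the grip in N (left out, the last holds). Time passes only in rows, so rows that repeat a pose let the fingers close. It gives the time, the measured TCP pose, the force, the opening and the grip force at its end, in the units of the state.
- sensors.sense(): the state, without advancing time (a new reading comes with each control period).
- optics.snapshot(name): name is "side" or "top"; returns a dict with "pixels" (384x512x3 uint8, red, green, blue), "mtx" (3x3 intrinsics, pixels), "R" (3x3) and "t" (3): a world point X has camera coordinates R X + t. Camera axes: x right, y down, z forward; pixel columns grow to the right and rows downward; lengths in mm; the calibration is good to about 2 mm. A picture is of the moment at which its call begins. There is no depth.
- job.hand_in(): hands the job in; it is judged then, once.
The state is a dict: "time": time; "joint_pos": joint angles; "qd": joint speeds; "joint_efforts": joint torques, N m; "tool_pos": TCP position; "tcp_rot": TCP orientation; "ft_force": force on the tool from outside, world axes, zero at the start; "wrist_torque": the same for the moment, N m; "finger_gap": finger opening in mm; "grip_force": force on a finger pad.
Only numpy, scipy, OpenCV 4.12 (cv2) and the standard library are available. Lean on these libraries where they do the work, as an engineer would, in place of code of your own. Each camera call takes 0.05 s, during which the arm holds its last target. There are 200 camera calls.

## Task

Share the three steel canisters between the two pans of the rocking balance so that it rests level: lift the small canister that stands on the table gently onto the balance, and slide, without lifting, the canisters already on it. In the end every canister must stand upright with its whole base in a pan, none of it on the black bridge, and the jar, the mug and the onion left where they are.

Things in the scene. Friction and masses are not known exactly. Their poses are not given: they have to be found in the camera images.
- tray (a joint): Tilt of the balance tray (rad): 0 level, positive = left (+y) pan up; stops at -0.06 and 0.06. Hinge: the tray's x axis, 8 mm under tray_mid, 60 mm above the table. Lightly sprung to level and damped (settles in about 1 s). The heavy pan starts down on its stop. Near level, sliding a small canister 10 mm along the tray tilts it about 0.017 rad.
- tray_mid (a point): Centre of the tray's flat upper surface, mid-bridge, 68 mm above the table. x across the tray, y along it to the left pan, z normal; tilts and turns with the tray. The black bridge (136 mm wide in x, y from -80 to 80 mm, no rim) lies flush with the two aluminium pans, so canisters slide from pan to pan.
- pan_left (a point): Centre of the left (+y) pan's floor, 142.5 mm along y from tray_mid, same axes. Each pan is 164 mm wide inside in the tray's x and reaches from 80 to 205 mm from tray_mid along y; a rim 10 mm high and 4 mm thick runs round its outer end and two sides, none towards the bridge.
- pan_right (a point): Centre of the right (-y) pan's floor, 142.5 mm along -y from tray_mid, same axes and the same size as the left pan.
- big: The large steel canister with a white lid, 76 mm in diameter, 64 mm high, about 0.4 kg (as much as the two small ones together, give or take several per cent); origin at the centre of its underside, z up. It starts in the lower pan, beside small_a.
- small_a: Small steel canister with a white lid, 54 mm in diameter, 60 mm high, about 0.2 kg (several per cent uncertain); origin at the centre of its underside, z up. It starts in the lower pan beside the large one, the two about 39 mm either side of the tray's centre line (either way round).
- small_b: Small canister like small_a, 54 mm in diameter, 60 mm high, about 0.2 kg (several per cent uncertain), standing on the table to one side of the balance; origin at the centre of its underside, z up.
- jar: Bystander: slim glass jar with a dark lid, 44 mm in diameter, 100 mm high, on the table at the other side of the balance; origin at the centre of its underside. To be left alone.
- mug: Bystander: white mug, 76 mm in diameter, 85 mm high; origin at the centre of its underside. To be left alone.
- onion: Bystander: brown onion, 72 mm in diameter, 68 mm high; origin at the centre of its underside. To be left alone.
There are look-alikes about, which are no part of the job. What is shaped like the small_a but purple or red is not meant.

How it is judged (in metres and radians):
At the end, for the whole second after the job is handed in: The tray rests level within 0.018 rad, and all three canisters stand still and upright on its floor, each wholly within one of the pans (centre at least 103 mm from the middle of the tray along its length for a small one, 114 mm for the large one, so at most 4 mm over the bridge) (value of joint tray between -0.018 and 0.018 rad and velocity of joint tray between -0.02 and 0.02 rad/s and (y of big in the frame of tray_mid above 0.114 m or y of big in the frame of tray_mid below -0.114 m) and y of big in the frame of tray_mid between -0.185 and 0.185 m and x of big in the frame of tray_mid between -0.08 and 0.08 m and z of big in the frame of tray_mid between -0.006 and 0.006 m and angle between the z axis of each of big, small_a, small_b and the z axis of tray_mid, either way round below 0.06 rad and linear speed of each of big, small_a, small_b below 0.01 m/s and (y of small_a in the frame of tray_mid above 0.103 m or y of small_a in the frame of tray_mid below -0.103 m) and y of small_a in the frame of tray_mid between -0.185 and 0.185 m and x of small_a in the frame of tray_mid between -0.08 and 0.08 m and z of small_a in the frame of tray_mid between -0.006 and 0.006 m and (y of small_b in the frame of tray_mid above 0.103 m or y of small_b in the frame of tray_mid below -0.103 m) and y of small_b in the frame of tray_mid between -0.185 and 0.185 m and x of small_b in the frame of tray_mid between -0.08 and 0.08 m and z of small_b in the frame of tray_mid between -0.006 and 0.006 m); the robot touches nothing.
It fails at once if a canister that started on the balance was lifted off it (more than 20 mm) (z of any of big, small_a in the frame of tray_mid above 0.02 m).
It fails at once if a canister was tipped over (more than 0.5 rad) (angle between any of big, small_a, small_b's own z axis and vertical above 0.5 rad).
It fails at once if small_b was slammed down on the balance (over 40 N) (contact force between small_b and tray above 40 N).
It fails at once if a bystander was shifted by more than 30 mm (distance of any of jar, mug, onion from where it was at the start of the episode above 0.03 m).
It also fails if it takes over 72 s, if anything falls off the work surface, if the arm or the gripper's body presses on something with over 40 N, if the wrist force passes 120 N, or if a joint passes its speed limit or range.

## Working session

There is one attempt and no reset: what is moved stays moved. The work goes in short steps, Python scripts to look and compute and a tool call to move; the robot and the scene stay as the last step left them, time stands still between calls to the robot, and variables do not carry over. Pictures are saved under pics/ and viewed, at most 10 in all, crops included, and the job is handed in when it is done.

Besides the shell and the picture viewer there is one more tool, called after "Request:" as name(argument=value, ...) on one line, values as JSON. play_rows: Moves the arm, as the interface text tells. Its arguments: {"type":"object","properties":{"motion":{"type":"array","items":{"type":"array","items":{"type":"array","items":{"type":"number"}}}},"jaw":{"type":"number"},"squeeze":{"type":"number"}},"required":["motion"]}

```bash
ls; mkdir -p pics
python3 - <<'E'
from bench import sensors, optics
import cv2, numpy as np
for n in("top","side"):
    s=optics.snapshot(n); cv2.imwrite(f"pics/{n}0.png",cv2.cvtColor(s["pixels"],cv2.COLOR_RGB2BGR))
    print(n,np.round(s["mtx"],1).tolist(),np.round(s["R"],3).tolist(),np.round(s["t"],1).tolist())
a=cv2.imread("pics/top0.png");b=cv2.imread("pics/side0.png")
cv2.imwrite("pics/both.png",cv2.resize(np.vstack([a,b]),(800,1200))[:, :])
print(sensors.sense())
E
```

```text
pics
top [[379.2, 0.0, 259.9], [0.0, 379.2, 193.3], [0.0, 0.0, 1.0]] [[0.016, -1.0, -0.009], [-0.987, -0.014, -0.16], [0.16, 0.012, -0.987]] [-4.7, 538.7, 1114.4]
side [[396.8, 0.0, 246.3], [0.0, 396.8, 194.3], [0.0, 0.0, 1.0]] [[-0.824, -0.567, -0.002], [-0.446, 0.652, -0.613], [0.349, -0.504, -0.79]] [459.5, 269.2, 862.1]
{'time': 0.1, 'joint_pos': array([ 6.98792751e+01,  7.51147256e+00,  8.53230806e+01,  3.30374352e-04,
        8.72607867e+01, -4.89310481e+00]), 'qd': array([ 0.01272684, -0.11467524, -0.05200915, -0.05612044, -0.05360601,
        0.01698138]), 'joint_efforts': array([ 5.09225993e-04, -5.70956290e+01, -5.01937938e+01, -2.94465535e-04,
        8.20076675e-03,  5.43186820e-05]), 'tool_pos': array([157.40051106, 578.47910138, 230.3417208 ]), 'tcp_rot': array([-1.79905036e+02, -8.46096817e-03,  1.64772357e+02]), 'ft_force': array([-0.26973226,  0.64631713,  0.65719672]), 'wrist_torque': array([ 0.01874024, -0.01464927, -0.00428428]), 'grip_force': 0.0, 'finger_gap': 85.28845733007725}
```

View pics/top0.png

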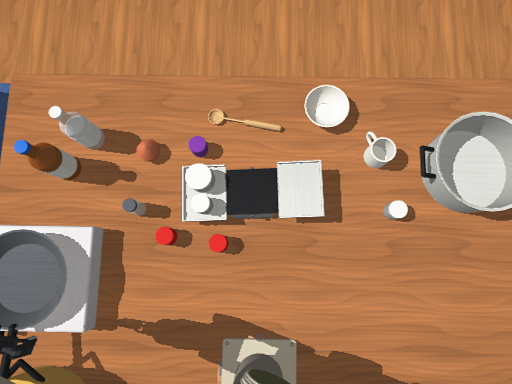

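View pics/side0.png

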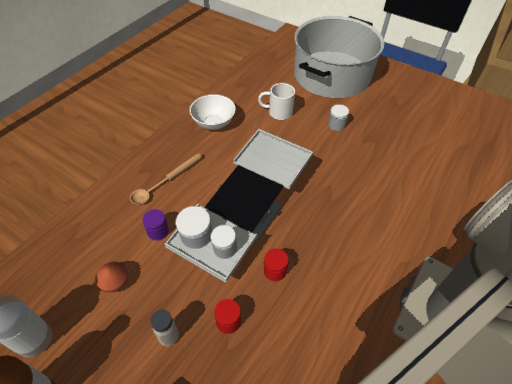

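The top view shows the tray with its bridge at (251,192). The big canister is at (199,177) and small_a at (201,204), both in the left pan. Candidates for small_b are the white/steel one at (397,210), purple at (198,146), red at (166,236) and (218,243), and the dark-lid jar at (132,206). I choose (397,210), which has the white lid and stands on the table opposite the jar. The side view agrees: small_b at (339,117), small_a at (223,241), big at (194,226).

```bash
cat > h.py <<'E'
import cv2, numpy as np
from bench import sensors, optics
def ray(s,uv,z):
    R=np.array(s["R"]);t=np.array(s["t"]);d=R.T@np.linalg.inv(s["mtx"])@np.array([uv[0],uv[1],1.]);c=-R.T@t
    return (c+d*(z-c[2])/d[2])
def proj(s,X):
    p=np.array(s["mtx"])@(np.array(s["R"])@np.array(X,float)+s["t"]);return p[:2]/p[2]
def blobs(s,mask,amin=40):
    n,l,st,c=cv2.connectedComponentsWithStats(mask.astype(np.uint8))
    return [(st[i,4],c[i],st[i,:4],l==i) for i in range(1,n) if st[i,4]>=amin]
E
python3 - <<'E'
from h import *
s=optics.snapshot("top");q=optics.snapshot("side")
for n,S,(x,y,w,h) in(("top",s,(170,130,240,100)),("side",q,(140,90,220,200))):
    p=S["pixels"].astype(int)
    dark=p.max(2)<40
    for a,c,b,m in blobs(S,dark,500):
        cnt=cv2.findContours(m.astype(np.uint8),0,1)[0][0]; r=cv2.minAreaRect(cnt)
        bx=cv2.boxPoints(r); print(n,"dark",a,np.round(c,1),[np.round(ray(S,v,68)[:2],0).tolist() for v in bx],np.round(ray(S,c,68),1))
    wh=(p.min(2)>225)
    for a,c,b,m in blobs(S,wh,60): 
        if x<c[0]<x+w and y<c[1]<y+h: print(n,"white",a,np.round(c,1),b,np.round(ray(S,c,60)),np.round(ray(S,c,120)))
a=cv2.cvtColor(s["pixels"],4)[150:230,175:415];b=cv2.cvtColor(q["pixels"],4)[95:285,150:350]
a=cv2.resize(a,None,fx=3.3,fy=3.3,interpolation=2)[:, :792];b=cv2.resize(b,None,fx=1.7,fy=1.7)
im=np.zeros((600,800,3),np.uint8);im[:a.shape[0],:a.shape[1]]=a;im[a.shape[0]:a.shape[0]+b.shape[0],:b.shape[1]]=b[:336];cv2.imwrite("pics/crop.png",im)
E
```

```text
top dark 928 [ 17.  353.7] [[144.0, 743.0], [155.0, 625.0], [-2.0, 594.0], [-13.0, 709.0]] [ 68.3 678.6  68. ]
top white 149 [379.1 146.3] [367 132  29  30] [ 687. -360.   60.] [ 669. -341.  120.]
top white 1227 [199.1 192.7] [185 164  41  57] [535. 186.  60.] [526. 176. 120.]
top white 1189 [299.5 200.5] [278 171  45  46] [ 516. -116.   60.] [ 507. -110.  120.]
top white 247 [397.7 208.8] [389 201  18  17] [ 495. -408.   60.] [ 487. -387.  120.]
side dark 1788 [430.9  11.2] [[645.0, -1101.0], [362.0, -1294.0], [297.0, -1059.0], [555.0, -883.0]] [  461.3 -1119.5    68. ]
side dark 2829 [244.3 197.9] [[604.0, 111.0], [637.0, -68.0], [481.0, -51.0], [464.0, 117.0]] [539.9  34.3  68. ]
side dark 515 [447.1 331.8] [[84.0, 233.0], [-42.0, -110.0], [-47.0, -106.0], [78.0, 234.0]] [25.  80.7 68. ]
side white 368 [220.8 107.4] [209  96  24  25] [ 798. -214.   60.] [ 752. -158.  120.]
```

View pics/crop.png

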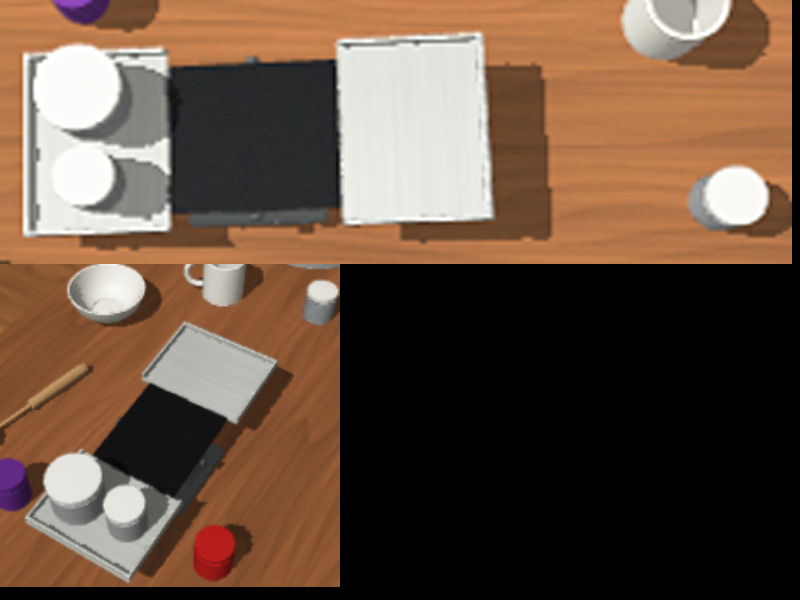

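The close crop confirms it. small_b is the lone white-lidded canister (top crop (735,195), full image ≈(397,209)), big has its lid at crop (80,88), and small_a at (85,176). The right pan is empty and higher.

Run:
```python
from h import *
s=optics.snapshot("top");q=optics.snapshot("side")
p=s["pixels"].astype(int)
m=(p.max(2)<60);m[:150]=0;m[230:]=0;m[:,:215]=0;m[:,290:]=0
for a,c,b,mm in blobs(s,m,500):
    mm=cv2.morphologyEx(mm.astype(np.uint8),cv2.MORPH_OPEN,np.ones((5,5)))
    cnt=cv2.findContours(mm,0,1)[0][0]; w=np.array([ray(s,v[0],68)[:2] for v in cnt],np.float32)
    print("bridge",a,c,cv2.minAreaRect(w),ray(s,c,68))
print(p[177,199],p[204,201],p[180,300],p[215,190])
for T in(252,248,242):
  mk=(p.min(2)>=T);mk[:,:180]=0;mk[:150]=0;mk[230:]=0;mk[:,420:]=0
  mk=cv2.morphologyEx(mk.astype(np.uint8),cv2.MORPH_OPEN,np.ones((3,3)))
  for a,c,b,mm in blobs(s,mk,100):
    print(T,a,np.round(c,1),b,"z60",np.round(ray(s,c,60)[:2]),"z121",np.round(ray(s,c,121)[:2]),"eqdiam",round(2*np.sqrt(a/np.pi)*1000/379.2,1))
# pan rim: right pan corners/outer via non-wood mask
hs=cv2.cvtColor(s["pixels"],cv2.COLOR_RGB2HSV)
w=((hs[...,1]<60)&(hs[...,2]>150)).astype(np.uint8);w[:150]=0;w[230:]=0;w[:,:178]=0;w[:,335:]=0
w=cv2.morphologyEx(w,cv2.MORPH_OPEN,np.ones((3,3)))
for a,c,b,mm in blobs(s,w,300):
    cnt=cv2.findContours(mm.astype(np.uint8),0,1)[0][0]
    z=59 if c[0]<250 else 85
    print("pan",a,c,cv2.minAreaRect(np.array([ray(s,v[0],z)[:2] for v in cnt],np.float32)))
```

```text
bridge 2261 [251.54577621 191.27598408] ((541.5757446289062, 28.322540283203125), (134.8324737548828, 151.8101348876953), 2.63913631439209) [540.57858911  28.00853398  68.        ]
[252 252 250] [252 252 250] [228 229 224] [236 236 230]
248 484 [197.5 175.8] [186 164  24  25] z60 [587. 193.] z121 [575. 182.] eqdiam 65.5
248 242 [199.3 202.6] [191 194  17  18] z60 [505. 184.] z121 [497. 174.] eqdiam 46.3
242 499 [197.5 175.9] [186 164  25  25] z60 [587. 193.] z121 [574. 182.] eqdiam 66.5
242 257 [199.3 202.6] [191 194  18  18] z60 [505. 184.] z121 [497. 174.] eqdiam 47.7
242 231 [397.9 208.9] [390 201  17  17] z60 [ 495. -409.] z121 [ 487. -387.] eqdiam 45.2
pan 2435 [300.00821355 189.87104723] ((545.4827880859375, -114.83409118652344), (161.78567504882812, 133.1302947998047), 2.701443910598755)
pan 1426 [199.77419355 193.58274895] ((539.4992065429688, 168.3846435546875), (174.42208862304688, 119.85867309570312), 4.116269588470459)
```

```bash
cat >> h.py <<'E'
from scipy.spatial.transform import Rotation as Ro
MID=np.array([541.5,28.,68.]);YAW=2.7
def tray(th): # th>0: left up ; hinge 8 below mid
    Rt=Ro.from_euler("z",YAW,degrees=True)*Ro.from_rotvec([th,0,0]); H=MID-[0,0,8]
    return Rt, lambda p: H+Rt.apply(np.array(p,float)+[0,0,8])
def toolR(th=0.): return tray(th)[0]*Ro.from_euler("xyz",[180,0,180],degrees=True)
def go(P,Rt):
    s=sensors.sense();R0=Ro.from_euler("xyz",s["tcp_rot"],degrees=True)
    d=R0.inv().apply(np.array(P)-s["tool_pos"])/10;rv=(R0.inv()*Rt).as_rotvec(degrees=True)
    print("go",np.round(P,1),"->",np.round(d,2),np.round(rv,2)); 
def st():
    s=sensors.sense();print(s["time"],np.round(s["tool_pos"],1),np.round(s["tcp_rot"],1),np.round(s["ft_force"],1),round(s["finger_gap"],1),round(s["grip_force"],1))
E
python3 - <<'E'
from h import *
Rt,f=tray(-.06); R=toolR(-.06);print(R.as_matrix().round(3).tolist())
print(f([-38,145,14]),f([-38,-148,14]))
go([497,171.2,180],R)
E
```

```text
[[-0.999, -0.047, 0.003], [-0.047, 0.997, -0.06], [-0.0, -0.06, -0.998]]
[496.66189728 172.10609835  73.26563094] [ 510.43925085 -120.04197852   90.83508484]
go [497.  171.2 180. ] -> [-43.46 -30.4    5.11] [  3.37  -0.55 -17.92]
```

Request:
play_rows(motion=[[[-3.6,-2.5,0.4,0,0,0],[-7.2,-5,0.8,0,0,0],[-10.8,-7.5,1.2,0,0,0],[-14.5,-10.1,1.7,0,0,0],[-14.5,-10.1,1.7,0,0,0]]], jaw=1)

```text
time: 0.8
tool_pos: [273.8, 439.6, 213.5]
tcp_rot: [-179.9, 0.1, 164.5]
ft_force: [-1.0, 1.3, 0.4]
finger_gap: 85.6
grip_force: 0.0
```

Request:
play_rows(motion=[[[-3.6,-2.5,0.4,0,0,0],[-7.2,-5,0.8,0,0,0],[-10.8,-7.5,1.2,0,0,0],[-14.5,-10.1,1.7,0,0,0],[-14.5,-10.1,1.7,0,0,0]]])

```text
time: 1.3
tool_pos: [386.8, 304.3, 196.7]
tcp_rot: [-179.9, 0.0, 164.5]
ft_force: [-1.0, 0.3, -0.2]
finger_gap: 85.4
grip_force: 0.0
```

Request:
play_rows(motion=[[[-3.6,-2.5,0.4,0,0,0],[-7.2,-5,0.8,0,0,0],[-10.8,-7.5,1.2,0,0,0],[-14.5,-10.1,1.7,0,0,0],[-14.5,-10.1,1.7,0,0,0]]])

```text
time: 1.8
tool_pos: [499.9, 169.3, 179.8]
tcp_rot: [-179.9, 0.0, 164.5]
ft_force: [-1.1, 0.0, -0.1]
finger_gap: 85.2
grip_force: 0.0
```

Request:
play_rows(motion=[[[0,0,0,3.4,-0.5,-17.9],[0,0,0,3.4,-0.5,-17.9],[0,0,0,3.4,-0.5,-17.9],[0,0,0,3.4,-0.5,-17.9]]])

```text
time: 2.2
tool_pos: [497.3, 173.7, 180.4]
tcp_rot: [-176.6, -0.0, -177.4]
ft_force: [-0.3, -0.2, 1.4]
finger_gap: 85.5
grip_force: 0.0
```

Run:
```python
from h import *
st(); Rt,f=tray(-.06); R=toolR(-.06); go([497,172.5+2,115],R);go([497,171.5,73.3],R)
```

```text
2.2 [497.3 173.7 180.4] [-176.6   -0.  -177.4] [-0.3 -0.2  1.4] 85.5 0.0
go [497.  174.5 115. ] -> [0.02 0.46 6.52] [ 0.07 -0.03 -0.11]
go [497.  171.5  73.3] -> [ 0.03  0.41 10.7 ] [ 0.07 -0.03 -0.11]
```

Request:
play_rows(motion=[[[0,0.4,2.5,0,0,0],[0,0.4,5,0,0,0],[0,0.4,7.5,0,0,0],[0,0.4,9.5,0,0,0],[0,0.4,10.7,0,0,0]]])

```text
time: 2.7
tool_pos: [496.5, 170.0, 71.4]
tcp_rot: [-176.6, -0.2, -177.5]
ft_force: [0.0, -0.4, -0.8]
finger_gap: 85.6
grip_force: 0.0
```

Request:
play_rows(motion=[[[0,0,0,0,0,0],[0,0,0,0,0,0],[0,0,0,0,0,0],[0,0,0,0,0,0],[0,0,0,0,0,0]]], jaw=0.4, squeeze=20)

```text
time: 3.2
tool_pos: [498.8, 170.3, 74.6]
tcp_rot: [-176.6, 0.1, -177.3]
ft_force: [-0.4, 1.1, 3.1]
finger_gap: 53.5
grip_force: 21.8
```

Run:
```python
from h import *
st(); Rt,f=tray(-.06); R=toolR(-.06); go(f([-38,-148,14]),R)
s=optics.snapshot("side");cv2.imwrite("pics/g1.png",cv2.cvtColor(s["pixels"],4)[80:300,100:380])
```

```text
3.2 [498.8 170.3  74.6] [-1.766e+02  1.000e-01 -1.773e+02] [-0.4  1.1  3.1] 53.5 21.8
go [ 510.4 -120.    90.8] -> [  0.18 -29.1    0.1 ] [ 0.05  0.1  -0.04]
```

View pics/g1.png

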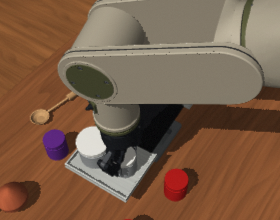

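The view shows the gripper around small_a at crop (120,160), with big untouched; the gap of 53.5 mm matches the canister. Now I slide it along the slope.

Request:
play_rows(motion=[[[0,-0.5,0,0,0,0],[0,-1.3,0,0,0,0],[0,-2.4,0,0,0,0],[0,-3.6,0,0,0,0],[0,-4.8,0,0,0,0]]])

```text
time: 3.75
tool_pos: [501.0, 122.8, 77.4]
tcp_rot: [-176.7, 0.1, -177.3]
ft_force: [0.0, 6.2, 6.3]
finger_gap: 53.6
grip_force: 22.1
```

Request:
play_rows(motion=[[[0,-1.2,0,0,0,0],[0,-2.4,0,0,0,0],[0,-3.6,0,0,0,0],[0,-4.8,0,0,0,0],[0,-6,0,0,0,0]]])

```text
time: 4.25
tool_pos: [503.9, 62.8, 81.1]
tcp_rot: [-176.7, 0.1, -177.3]
ft_force: [0.6, 6.9, 6.7]
finger_gap: 53.2
grip_force: 22.1
```

Run:
```python
from h import *
st(); Rt,f=tray(-.06); R=toolR(-.06); go(f([-38,-148,14]),R)
```

```text
4.25 [503.9  62.8  81.1] [-1.767e+02  1.000e-01 -1.773e+02] [0.6 6.9 6.7] 53.2 22.1
go [ 510.4 -120.    90.8] -> [  0.2  -18.33   0.08] [ 0.12  0.12 -0.02]
```

Request:
play_rows(motion=[[[0,-1.2,-0.05,0,0,0],[0,-2.4,-0.1,0,0,0],[0,-3.6,-0.1,0,0,0],[0,-4.8,-0.1,0,0,0],[0,-6,-0.1,0,0,0]]])

```text
time: 4.75
tool_pos: [505.9, 2.0, 84.7]
tcp_rot: [-176.6, 0.0, -177.3]
ft_force: [0.7, 6.0, 5.5]
finger_gap: 53.7
grip_force: 22.0
```

Request:
play_rows(motion=[[[0,-1.2,0,0,0,0],[0,-2.4,0,0,0,0],[0,-3.6,0,0,0,0],[0,-4.8,0,0,0,0],[0,-6,0,0,0,0]]])

```text
time: 5.25
tool_pos: [508.5, -57.8, 88.2]
tcp_rot: [-176.6, -0.0, -177.3]
ft_force: [0.1, 6.1, 5.4]
finger_gap: 53.4
grip_force: 21.9
```

Run:
```python
from h import *
st(); Rt,f=tray(-.06); R=toolR(-.06); go(f([-38,-148,14]),R)
s=optics.snapshot("side");cv2.imwrite("pics/g2.png",cv2.cvtColor(s["pixels"],4)[80:300,100:380])
```

```text
5.25 [508.5 -57.8  88.2] [-176.6   -0.  -177.3] [0.1 6.1 5.4] 53.4 21.9
go [ 510.4 -120.    90.8] -> [ 0.09 -6.23  0.1 ] [ 0.06 -0.02 -0.03]
```

View pics/g2.png

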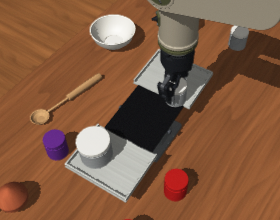

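The view shows small_a, held by the gripper, at the edge of the right pan (crop (178,95)); big is undisturbed at (93,148).

Request:
play_rows(motion=[[[0,-1.2,-0.1,0,0,0],[0,-2.4,-0.15,0,0,0],[0,-3.7,-0.2,0,0,0],[0,-5,-0.2,0,0,0],[0,-5.9,-0.2,0,0,0]]])

```text
time: 5.8
tool_pos: [510.9, -117.6, 93.2]
tcp_rot: [-176.6, -0.1, -177.4]
ft_force: [-0.3, -0.4, -1.7]
finger_gap: 53.6
grip_force: 21.5
```

Request:
play_rows(motion=[[[0,-0.3,0,0,0,0],[0,-0.3,0,0,0,0],[0,-0.3,0,0,0,0],[0,-0.3,0,0,0,0]]])

```text
time: 6.2
tool_pos: [511.2, -118.6, 93.5]
tcp_rot: [-176.6, -0.0, -177.3]
ft_force: [0.7, -0.6, -1.3]
finger_gap: 53.4
grip_force: 21.5
```

Run:
```python
from h import *
st(); Rt,f=tray(-.06); R=toolR(-.06); go(f([-38,-148,14]),R)
```

```text
6.2 [ 511.2 -118.6   93.5] [-176.6   -0.  -177.3] [ 0.7 -0.6 -1.3] 53.4 21.5
go [ 510.4 -120.    90.8] -> [ 0.08 -0.12  0.27] [ 0.03 -0.05  0.01]
```

Request:
play_rows(motion=[[[0,0,0.1,0,0,0],[0,0,0.2,0,0,0],[0,0,0.2,0,0,0]]])

```text
time: 6.5
tool_pos: [511.4, -118.9, 91.8]
tcp_rot: [-176.6, -0.0, -177.3]
ft_force: [-1.8, 2.1, 0.6]
finger_gap: 53.4
grip_force: 21.8
```

Request:
play_rows(motion=[[[0,0,0,0,0,0],[0,0,0,0,0,0],[0,0,0,0,0,0],[0,0,0,0,0,0],[0,0,0,0,0,0]]], jaw=1)

```text
time: 7.0
tool_pos: [511.3, -119.3, 91.6]
tcp_rot: [-176.6, -0.0, -177.3]
ft_force: [0.0, 0.3, -1.4]
finger_gap: 85.2
grip_force: 0.0
```

Request:
play_rows(motion=[[[0,0,-1.5,0,0,0],[0,0,-4,0,0,0],[0,0,-8,0,0,0],[0,0,-12,0,0,0],[0,0,-12,0,0,0]]])

```text
time: 7.5
tool_pos: [514.7, -112.8, 219.9]
tcp_rot: [-176.4, 0.6, -177.3]
ft_force: [0.3, -0.2, 0.3]
finger_gap: 85.5
grip_force: 0.0
```

Run:
```python
from h import *
st(); go([495,-409,160],toolR(0))
s=optics.snapshot("top");p=s["pixels"].astype(int)
mk=(p.min(2)>=242);mk[:,:180]=0;mk[:150]=0;mk[230:]=0;mk[:,420:]=0
mk=cv2.morphologyEx(mk.astype(np.uint8),cv2.MORPH_OPEN,np.ones((3,3)))
for a,c,b,mm in blobs(s,mk,60): print(a,np.round(c,1),b,"z60",np.round(ray(s,c,60)[:2]),"z123",np.round(ray(s,c,123)[:2]),"z136",np.round(ray(s,c,136)[:2]))
```

```text
7.5 [ 514.7 -112.8  219.9] [-176.4    0.6 -177.3] [ 0.3 -0.2  0.3] 85.5 0.0
go [ 495 -409  160] -> [  3.42 -29.06   7.81] [-3.64  0.62 -0.03]
491 [197.6 175.8] [186 164  25  25] z60 [587. 193.] z123 [574. 182.] z136 [571. 179.]
119 [300.7 202.6] [293 197  17  11] z60 [ 510. -120.] z123 [ 501. -113.] z136 [ 499. -112.]
```

Request:
play_rows(motion=[[[0.6,-4.5,0.5,-1.7,0.3,0],[1.3,-9,1,-3.4,0.6,0],[1.9,-13.5,2,-3.4,0.6,0],[2.4,-18,3,-3.4,0.6,0],[2.9,-22,4,-3.4,0.6,0]]])

```text
time: 8.05
tool_pos: [491.5, -337.1, 183.8]
tcp_rot: [-180.0, -0.7, -177.4]
ft_force: [0.7, -0.6, 0.2]
finger_gap: 85.4
grip_force: 0.0
```

Request:
play_rows(motion=[[[0.2,-3.5,1,0,0,0],[0.4,-6.5,1.5,0,0,0],[0.4,-6.5,1.5,0,0,0],[0.4,-6.5,1.5,0,0,0],[0.4,-6.5,1.5,0,0,0]]])

```text
time: 8.55
tool_pos: [491.3, -399.3, 169.5]
tcp_rot: [180.0, -0.6, -177.3]
ft_force: [-0.9, 0.3, -0.5]
finger_gap: 85.7
grip_force: 0.0
```

Run:
```python
from h import *
st(); go([495,-409,16],toolR(0))
q=optics.snapshot("side");cv2.imwrite("pics/g3.png",cv2.resize(cv2.cvtColor(q["pixels"],4)[60:300,150:400],None,fx=2,fy=2))
```

```text
8.55 [ 491.3 -399.3  169.5] [ 180.    -0.6 -177.3] [-0.9  0.3 -0.5] 85.7 0.0
go [ 495 -409   16] -> [-0.5  -0.99 15.35] [ 0.02 -0.65 -0.02]
```

View pics/g3.png

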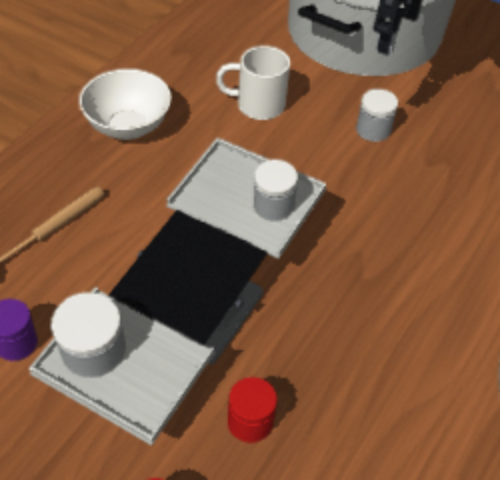

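The view shows small_a in the right pan at crop (275,188), big in the left pan, and small_b on the table with its lid at (379,101), which is full-image (339.5,110.5). I check that against the top view before descending.

Run:
```python
from h import *
q=optics.snapshot("side");print(ray(q,(339.5,110.5),60), proj(q,[495,-409,60]))
```

```text
[ 495.35596841 -403.40720606   60.        ] [340.44051525 109.53053648]
```

Request:
play_rows(motion=[[[-0.4,-0.7,2,0,-0.6,0],[-0.4,-0.7,4.5,0,-0.6,0],[-0.4,-0.7,7,0,-0.6,0],[-0.4,-0.7,9,0,-0.6,0],[-0.4,-0.7,10,0,-0.6,0]]])

```text
time: 9.15
tool_pos: [493.9, -405.4, 67.6]
tcp_rot: [179.9, -0.1, -177.3]
ft_force: [-1.0, 1.8, 0.1]
finger_gap: 85.3
grip_force: 0.0
```

Request:
play_rows(motion=[[[0,0,1.5,0,0,0],[0,0,3,0,0,0],[0,0,4.5,0,0,0],[0,0,5.2,0,0,0],[0,0,5.2,0,0,0]]])

```text
time: 9.65
tool_pos: [493.6, -406.4, 15.8]
tcp_rot: [179.9, -0.1, -177.3]
ft_force: [-0.7, -0.2, 0.2]
finger_gap: 85.1
grip_force: 0.0
```

Request:
play_rows(motion=[[[0,0,0,0,0,0],[0,0,0,0,0,0],[0,0,0,0,0,0],[0,0,0,0,0,0],[0,0,0,0,0,0]]], jaw=0.4, squeeze=30)

```text
time: 10.15
tool_pos: [495.2, -408.0, 18.9]
tcp_rot: [-179.9, 0.1, -177.3]
ft_force: [1.1, -1.4, 6.1]
finger_gap: 53.2
grip_force: 32.4
```

Run:
```python
from h import *
st(); Rt,f=tray(0); print(f([36,-148,14])); go([495,-405,150],toolR(0))
```

```text
10.15 [ 495.2 -408.    18.9] [-1.799e+02  1.000e-01 -1.773e+02] [ 1.1 -1.4  6.1] 53.2 32.4
[ 584.4317902  -118.13986927   82.        ]
go [ 495 -405  150] -> [-1.000e-02  2.800e-01 -1.311e+01] [-0.13  0.06 -0.05]
```

Request:
play_rows(motion=[[[0,0,-1,0,0,0],[0,0,-4,0,0,0],[0,0,-8,0,0,0],[0,0,-12,0,0,0],[0,0,-15,0,0,0]]])

```text
time: 10.65
tool_pos: [494.7, -407.1, 170.5]
tcp_rot: [-179.9, 0.0, -177.3]
ft_force: [0.9, 0.3, -1.7]
finger_gap: 53.7
grip_force: 32.2
```

Request:
play_rows(motion=[[[-0.6,1.5,0,0,0,0],[-1.6,4.5,0,0,0,0],[-3,8.5,0,0,0,0],[-4.5,12.5,0,0,0,0],[-5.9,16.5,0,0,0,0]]])

```text
time: 11.15
tool_pos: [545.1, -236.9, 165.8]
tcp_rot: [179.9, -0.2, -177.4]
ft_force: [1.1, 0.6, -2.7]
finger_gap: 53.2
grip_force: 32.3
```

Request:
play_rows(motion=[[[-1.5,4,0,0,0,0],[-2.8,7.7,0,0,0,0],[-3.8,10.5,0,0,0,0],[-4.3,12,0,0,0,0],[-4.3,12,0,0,0,0]]])

```text
time: 11.65
tool_pos: [582.8, -115.1, 166.2]
tcp_rot: [180.0, -0.1, -177.2]
ft_force: [0.1, -2.0, -2.3]
finger_gap: 53.2
grip_force: 32.4
```

Run:
```python
from h import *
st(); go([584,-118,98],toolR(0))
```

```text
11.65 [ 582.8 -115.1  166.2] [ 1.800e+02 -1.000e-01 -1.772e+02] [ 0.1 -2.  -2.3] 53.2 32.4
go [ 584 -118   98] -> [-0.12 -0.3   6.82] [ 0.04 -0.14  0.13]
```

Request:
play_rows(motion=[[[-0.1,-0.3,1.5,0,0,0],[-0.1,-0.3,3.5,0,0,0],[-0.1,-0.3,5.2,0,0,0],[-0.1,-0.3,6.2,0,0,0],[-0.1,-0.3,6.5,0,0,0]]])

```text
time: 12.15
tool_pos: [582.6, -121.6, 99.8]
tcp_rot: [180.0, -0.2, -177.4]
ft_force: [-0.8, 0.7, -2.3]
finger_gap: 53.5
grip_force: 32.4
```

Request:
play_rows(motion=[[[0,0,0.1,0,0,0],[0,0,0.25,0,0,0],[0,0,0.4,0,0,0],[0,0,0.55,0,0,0],[0,0,0.7,0,0,0]]])

```text
time: 12.65
tool_pos: [584.8, -120.9, 96.1]
tcp_rot: [-179.9, 0.0, -177.3]
ft_force: [-0.1, -1.0, -0.1]
finger_gap: 53.2
grip_force: 32.5
```

Request:
play_rows(motion=[[[0,0,0.15,0,0,0],[0,0,0.3,0,0,0],[0,0,0.4,0,0,0],[0,0,0.5,0,0,0],[0,0,0.6,0,0,0]]])

```text
time: 13.15
tool_pos: [584.4, -120.7, 89.4]
tcp_rot: [-180.0, -0.0, -177.3]
ft_force: [0.1, -1.0, 0.2]
finger_gap: 53.3
grip_force: 32.5
```

Run:
```python
from h import *
st()
q=optics.snapshot("side");cv2.imwrite("pics/g4.png",cv2.resize(cv2.cvtColor(q["pixels"],4)[100:300,150:350],None,fx=2.5,fy=2.5))
```

```text
13.15 [ 584.4 -120.7   89.4] [-180.    -0.  -177.3] [ 0.1 -1.   0.2] 53.3 32.5
```

View pics/g4.png

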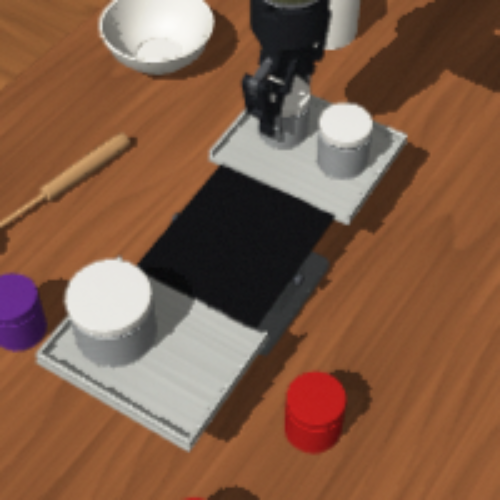

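small_b is touching the right pan at crop (283,120), and the tray is coming up toward level. I lower a little more and release.

Request:
play_rows(motion=[[[0,0,0.1,0,0,0],[0,0,0.2,0,0,0],[0,0,0.3,0,0,0],[0,0,0.3,0,0,0],[0,0,0.3,0,0,0]]])

```text
time: 13.7
tool_pos: [584.3, -120.7, 86.4]
tcp_rot: [-180.0, -0.0, -177.3]
ft_force: [-0.1, -2.2, 0.6]
finger_gap: 53.1
grip_force: 32.5
```

Request:
play_rows(motion=[[[0,0,0,0,0,0],[0,0,0,0,0,0],[0,0,0,0,0,0],[0,0,0,0,0,0],[0,0,0,0,0,0]]], jaw=1)

```text
time: 14.2
tool_pos: [584.3, -120.6, 86.4]
tcp_rot: [-180.0, -0.0, -177.3]
ft_force: [-0.1, 0.0, -1.0]
finger_gap: 85.2
grip_force: 0.0
```

Request:
play_rows(motion=[[[0,0,-1.5,0,0,0],[0,0,-4,0,0,0],[0,0,-8,0,0,0],[0,0,-12,0,0,0],[0,0,-12,0,0,0]]])

```text
time: 14.7
tool_pos: [588.2, -121.7, 215.7]
tcp_rot: [-179.7, 0.7, -177.3]
ft_force: [1.3, -1.0, 0.1]
finger_gap: 85.4
grip_force: 0.0
```

Request:
play_rows(motion=[[[4,0,0,0,0,0],[8,0,0,0,0,0],[12,0,0,0,0,0],[16,0,0,0,0,0],[18,0,0,0,0,0]]])

```text
time: 15.2
tool_pos: [402.3, -128.9, 207.0]
tcp_rot: [-180.0, -0.0, -177.4]
ft_force: [-0.4, 0.2, -0.3]
finger_gap: 85.6
grip_force: 0.0
```

```bash
cat >> h.py <<'E'
def meas(th):
    s=optics.snapshot("top");p=s["pixels"].astype(int);Rt,f=tray(th)
    mk=(p.min(2)>=242);mk[:,:180]=0;mk[:150]=0;mk[230:]=0;mk[:,330:]=0
    mk=cv2.morphologyEx(mk.astype(np.uint8),cv2.MORPH_OPEN,np.ones((3,3)))
    for a,c,b,mm in blobs(s,mk,60):
        z=68+60+(4 if a>350 else 0)+ (142 if c[0]>250 else -142)*-th
        w=ray(s,c,z); print(a,np.round(c,1),"world",np.round(w,1),"tray",np.round(Rt.inv().apply(w-(MID-[0,0,8]))-[0,0,8],1))
    return s
E
python3 - <<'E'
from h import *
st();meas(0)
q=optics.snapshot("side");cv2.imwrite("pics/g5.png",cv2.resize(cv2.cvtColor(q["pixels"],4)[100:300,150:350],None,fx=2.5,fy=2.5))
E
```

```text
15.2 [ 402.3 -128.9  207. ] [-180.    -0.  -177.4] [-0.4  0.2 -0.3] 85.6 0.0
496 [197.9 175.6] world [573.  179.3 132. ] tray [ 38.6 149.6  64. ]
243 [303. 173.] world [ 585.5 -119.5  128. ] tray [  37.  -149.4   60. ]
137 [299.5 197.2] world [ 515.6 -109.7  128. ] tray [ -32.4 -136.4   60. ]
```

View pics/g5.png

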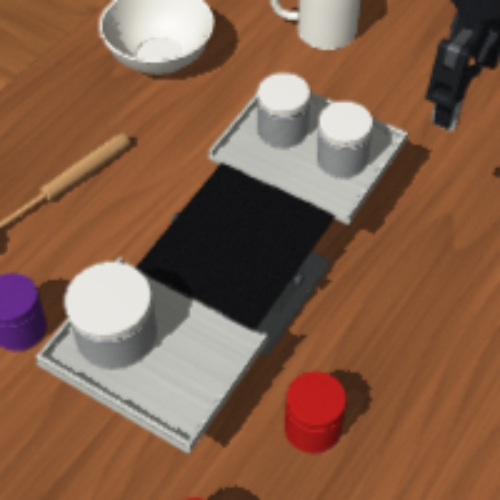

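The view shows both small canisters standing in the right pan (crop (283,110) and (345,138)) and big in the left pan at (110,310). I move the arm clear and measure the tilt by tracking the rim corners against the first picture, where the tray was on its stop.

Request:
play_rows(motion=[[[0,-4,0,0,0,0],[0,-8,0,0,0,0],[0,-12,0,0,0,0],[0,-16,0,0,0,0],[0,-18,0,0,0,0]]])

```text
time: 15.8
tool_pos: [413.4, -312.0, 207.1]
tcp_rot: [-179.9, 0.0, -177.4]
ft_force: [0.4, -0.0, -0.2]
finger_gap: 85.3
grip_force: 0.0
```

```bash
cat >> h.py <<'E'
from scipy.optimize import least_squares
def tilt():
    pts=np.array([[-86,209,10],[-86,-209,10],[86,-209,10],[86,209,10],[-86,100,10],[-68,80,0],[-68,-80,0],[68,-80,0]],float)
    obs=[]
    for n in("side","top"):
        s=optics.snapshot(n);a=cv2.imread(f"pics/{n}0.png",0);b=cv2.cvtColor(s["pixels"],cv2.COLOR_RGB2GRAY)
        p0=np.array([proj(s,X) for X in tray(-.06)[1](pts)],np.float32).reshape(-1,1,2)
        p1,ok,err=cv2.calcOpticalFlowPyrLK(a,b,p0,None,winSize=(13,13),maxLevel=1)
        pb,ok2,_=cv2.calcOpticalFlowPyrLK(b,a,p1,None,winSize=(13,13),maxLevel=1)
        for i,X in enumerate(pts):
            if ok[i,0] and ok2[i,0] and np.linalg.norm(pb[i]-p0[i])<.3:
                g=proj(s,tray(.01)[1](X))-proj(s,tray(-.01)[1](X));g/=.02; d=(p1-p0)[i,0]
                obs.append((n,i,-.06+d@g/(g@g),np.linalg.norm(g),np.linalg.norm(d-g*(d@g)/(g@g))))
    for o in obs: print(o[0],o[1],"th %.3f |g| %.0f resid %.2f"%o[2:])
    w=[o for o in obs if o[3]>40 and o[4]<.8]; print("median th %.4f"%np.median([o[2] for o in w]))
E
python3 - <<'E'
from h import *
st();meas(0);tilt()
E
```

```text
15.8 [ 413.4 -312.   207.1] [-179.9    0.  -177.4] [ 0.4 -0.  -0.2] 85.3 0.0
498 [197.9 175.6] world [573.  179.2 132. ] tray [ 38.6 149.5  64. ]
247 [302.8 172.9] world [ 585.6 -119.1  128. ] tray [  37.1 -149.    60. ]
257 [302.8 198.7] world [ 511.4 -118.8  128. ] tray [ -37.  -145.2   60. ]
side 0 th -0.035 |g| 51 resid 0.02
side 1 th -0.038 |g| 51 resid 0.16
side 3 th -0.042 |g| 55 resid 0.11
side 6 th -0.024 |g| 18 resid 0.04
side 7 th -0.056 |g| 19 resid 0.31
top 0 th -0.033 |g| 11 resid 0.19
top 1 th -0.026 |g| 8 resid 0.07
top 2 th -0.024 |g| 18 resid 0.05
top 3 th -0.040 |g| 19 resid 0.06
top 6 th -0.037 |g| 3 resid 0.09
top 7 th -0.047 |g| 6 resid 0.34
median th -0.0384
```

Run:
```python
from h import *
R=toolR(-.018); go([511,-119.5,190],R);go([511,-119.5,92],R)
```

```text
go [ 511.  -119.5  190. ] -> [-10.61  18.59   1.66] [ 1.02 -0.03 -0.15]
go [ 511.  -119.5   92. ] -> [-10.62  18.59  11.46] [ 1.02 -0.03 -0.15]
```

Request:
play_rows(motion=[[[-2.3,4,0,1,0,-0.1],[-4.6,8,0.5,1,0,-0.1],[-6.9,12,1,1,0,-0.1],[-9.2,16,1.3,1,0,-0.1],[-10.6,18.6,1.6,1,0,-0.1]]])

```text
time: 16.45
tool_pos: [511.3, -114.0, 190.8]
tcp_rot: [-179.0, 0.0, -177.1]
ft_force: [-0.3, 0.1, -0.4]
finger_gap: 85.4
grip_force: 0.0
```

Request:
play_rows(motion=[[[0,0,0,0,0,0],[0,0,0,0,0,0],[0,0,0,0,0,0]]])

```text
time: 16.75
tool_pos: [510.0, -118.2, 190.8]
tcp_rot: [-179.0, -0.0, -177.2]
ft_force: [0.1, 1.1, -0.2]
finger_gap: 85.6
grip_force: 0.0
```

Run:
```python
from h import *
st();R=toolR(-.018); go([511,-119.5,92],R)
```

```text
16.75 [ 510.  -118.2  190.8] [-179.    -0.  -177.2] [ 0.1  1.1 -0.2] 85.6 0.0
go [ 511.  -119.5   92. ] -> [-0.09  0.04  9.88] [-0.01 -0.02  0.08]
```

Request:
play_rows(motion=[[[-0.1,0,2.5,0,0,0],[-0.1,0,5,0,0,0],[-0.1,0,7.5,0,0,0],[-0.1,0,9.2,0,0,0],[-0.1,0,9.9,0,0,0]]])

```text
time: 17.25
tool_pos: [509.5, -120.5, 89.6]
tcp_rot: [-179.0, -0.2, -177.4]
ft_force: [0.2, -0.4, 0.0]
finger_gap: 85.8
grip_force: 0.0
```

Request:
play_rows(motion=[[[0,0,0,0,0,0],[0,0,0,0,0,0],[0,0,0,0,0,0],[0,0,0,0,0,0],[0,0,0,0,0,0]]], jaw=0.4, squeeze=20)

```text
time: 17.75
tool_pos: [511.9, -120.2, 92.4]
tcp_rot: [-178.9, 0.1, -177.2]
ft_force: [0.3, -0.6, -0.2]
finger_gap: 53.5
grip_force: 26.2
```

Run:
```python
from h import *
st()
```

```text
17.75 [ 511.9 -120.2   92.4] [-1.789e+02  1.000e-01 -1.772e+02] [ 0.3 -0.6 -0.2] 53.5 26.2
```

Request:
play_rows(motion=[[[0,-0.3,0.1,0,0,0],[0,-0.7,0.2,0,0,0],[0,-1.2,0.3,0,0,0],[0,-1.6,0.4,0,0,0],[0,-1.9,0.4,0,0,0]]])

```text
time: 18.25
tool_pos: [511.8, -139.3, 87.5]
tcp_rot: [-179.0, -0.1, -177.3]
ft_force: [0.1, 1.2, 0.2]
finger_gap: 53.1
grip_force: 26.3
```

Request:
play_rows(motion=[[[0,0,0,0,0,0],[0,0,0,0,0,0],[0,0,0,0,0,0],[0,0,0,0,0,0]]])

```text
time: 18.65
tool_pos: [512.2, -139.0, 87.9]
tcp_rot: [-179.0, -0.0, -177.2]
ft_force: [-0.1, -1.4, 0.7]
finger_gap: 53.1
grip_force: 26.3
```

Request:
play_rows(motion=[[[0,0,0,0,0,0],[0,0,0,0,0,0],[0,0,0,0,0,0],[0,0,0,0,0,0],[0,0,0,0,0,0]]], jaw=1)

```text
time: 19.15
tool_pos: [512.1, -138.8, 87.9]
tcp_rot: [-179.0, -0.0, -177.2]
ft_force: [-0.0, -0.6, 0.2]
finger_gap: 85.3
grip_force: 0.0
```

Request:
play_rows(motion=[[[0,0,-1.5,0,0,0],[0,0,-4,0,0,0],[0,0,-8,0,0,0],[0,0,-12,0,0,0],[0,0,-12,0,0,0]]])

```text
time: 19.65
tool_pos: [515.7, -137.9, 216.4]
tcp_rot: [-178.7, 0.6, -177.2]
ft_force: [0.9, -1.4, -0.0]
finger_gap: 85.4
grip_force: 0.0
```

Request:
play_rows(motion=[[[2,-4,0,0,0,0],[4,-8,0,0,0,0],[6,-12,0,0,0,0],[8,-16,0,0,0,0],[10,-19,0,0,0,0]]])

```text
time: 20.15
tool_pos: [420.4, -333.4, 212.3]
tcp_rot: [-178.9, 0.0, -177.3]
ft_force: [-0.1, -0.9, 0.6]
finger_gap: 85.5
grip_force: 0.0
```

Request:
play_rows(motion=[[[0,0,0,0,0,0],[0,0,0,0,0,0],[0,0,0,0,0,0],[0,0,0,0,0,0],[0,0,0,0,0,0]]])

```text
time: 20.65
tool_pos: [421.9, -330.3, 211.3]
tcp_rot: [-179.0, -0.0, -177.1]
ft_force: [-0.4, -0.3, -0.2]
finger_gap: 85.6
grip_force: 0.0
```

Run:
```python
from h import *
st();meas(0);tilt()
```

```text
20.65 [ 421.9 -330.3  211.3] [-179.    -0.  -177.1] [-0.4 -0.3 -0.2] 85.6 0.0
503 [198.4 175.2] world [574.2 177.7 132. ] tray [ 39.7 148.   64. ]
248 [303.4 173.4] world [ 584.2 -120.8  128. ] tray [  35.7 -150.7   60. ]
258 [310.  199.2] world [ 510.2 -139.2  128. ] tray [ -39.1 -165.5   60. ]
side 0 th -0.004 |g| 51 resid 0.11
side 3 th -0.016 |g| 55 resid 0.03
side 6 th -0.002 |g| 18 resid 0.02
side 7 th -0.007 |g| 19 resid 0.04
top 0 th -0.002 |g| 11 resid 0.21
top 2 th 0.009 |g| 18 resid 0.04
top 3 th -0.016 |g| 19 resid 0.04
top 6 th 0.007 |g| 3 resid 0.41
top 7 th 0.014 |g| 6 resid 0.27
median th -0.0102
```

Run:
```python
from h import *
pts=np.array([[-86,209,10],[-40,209,10],[-86,209,-2],[-86,-209,10],[86,-209,10],[0,-209,10],[86,-80,10],[-86,-80,10],[-86,80,10]],float)
s=optics.snapshot("side");a=cv2.imread("pics/side0.png",0);b=cv2.cvtColor(s["pixels"],cv2.COLOR_RGB2GRAY)
p0=np.array([proj(s,X) for X in tray(-.06)[1](pts)],np.float32).reshape(-1,1,2)
for w in(9,15,21):
    p1,ok,e=cv2.calcOpticalFlowPyrLK(a,b,p0,None,winSize=(w,w),maxLevel=2)
    for i,X in enumerate(pts):
        g=(proj(s,tray(.01)[1](X))-proj(s,tray(-.01)[1](X)))/.02;d=(p1-p0)[i,0]
        print(w,i,ok[i,0],"d",d.round(2),"pred for th=0",(g*.06).round(2),"th %.3f"%(-.06+d@g/(g@g)),"err",e[i,0].round(1))
x=np.hstack([cv2.cvtColor(i,8)[125:290,155:320] for i in(a,b)]);cv2.imwrite("pics/cmp.png",cv2.resize(x,(800,400),interpolation=2))
```

```text
9 0 1 d [-0.09 -2.89] pred for th=0 [ 0.04 -3.06] th -0.003 err 4.1
9 1 1 d [-4.26 -5.18] pred for th=0 [-0.15 -3.12] th 0.043 err 5.7
9 2 1 d [-0.17 -2.69] pred for th=0 [-0.14 -2.74] th -0.001 err 3.5
9 3 1 d [-8.86 -6.59] pred for th=0 [-0.45  3.01] th -0.163 err 10.4
9 4 1 d [-0.47  1.47] pred for th=0 [0.1  3.08] th -0.032 err 21.7
9 5 1 d [18.12  3.32] pred for th=0 [-0.16  3.05] th -0.014 err 29.1
9 6 1 d [0.07 0.87] pred for th=0 [0.27 0.99] th -0.010 err 6.5
9 7 1 d [0.01 1.07] pred for th=0 [0.03 0.93] th 0.009 err 1.9
9 8 1 d [ 0.12 -1.45] pred for th=0 [ 0.29 -1.47] th -0.002 err 3.2
15 0 1 d [-0.07 -2.82] pred for th=0 [ 0.04 -3.06] th -0.005 err 5.8
15 1 1 d [-6.88 -6.78] pred for th=0 [-0.15 -3.12] th 0.076 err 5.7
15 2 1 d [-0.05 -2.91] pred for th=0 [-0.14 -2.74] th 0.004 err 5.7
15 3 1 d [-0.91  3.33] pred for th=0 [-0.45  3.01] th 0.008 err 17.5
15 4 1 d [-2.88 -1.16] pred for th=0 [0.1  3.08] th -0.084 err 14.9
15 5 1 d [ 7.55 -3.29] pred for th=0 [-0.16  3.05] th -0.132 err 23.4
15 6 1 d [0.28 1.01] pred for th=0 [0.27 0.99] th 0.001 err 5.6
15 7 1 d [-0.    1.08] pred for th=0 [0.03 0.93] th 0.010 err 2.6
15 8 1 d [ 0.07 -1.43] pred for th=0 [ 0.29 -1.47] th -0.003 err 3.2
21 0 1 d [-0.05 -2.78] pred for th=0 [ 0.04 -3.06] th -0.006 err 5.6
21 1 1 d [-4.28 -5.22] pred for th=0 [-0.15 -3.12] th 0.044 err 5.6
21 2 1 d [-0.1 -2.8] pred for th=0 [-0.14 -2.74] th 0.001 err 5.9
21 3 1 d [-4.42  8.26] pred for th=0 [-0.45  3.01] th 0.114 err 23.7
21 4 1 d [-2.04 -2.31] pred for th=0 [0.1  3.08] th -0.106 err 14.4
21 5 1 d [ 4.87 -3.71] pred for th=0 [-0.16  3.05] th -0.138 err 26.1
21 6 1 d [0.33 1.07] pred for th=0 [0.27 0.99] th 0.006 err 4.9
21 7 1 d [-0.06  1.11] pred for th=0 [0.03 0.93] th 0.012 err 3.2
21 8 1 d [-0.08 -1.3 ] pred for th=0 [ 0.29 -1.47] th -0.009 err 5.5
```

View pics/cmp.png

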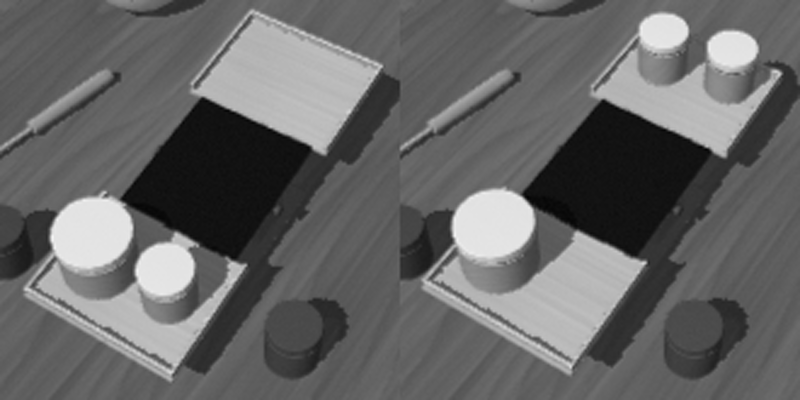

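The comparison, before on the left and now on the right, shows all three canisters upright and wholly inside the pans. The left near corner (570,375) has risen by about 2.8 px, against 3.06 px predicted for level. The well-tracked points put the tilt between −0.005 and +0.01 rad, within the 0.018 limit, and the arm is clear.

```bash
python3 -c "
from bench import job
print(job.hand_in())"
```

```text
the job is handed in; nothing more can be done
None
```

The job is handed in: big is in the left pan, both small canisters are in the right pan, the tray measured level to about 0.01 rad (limit 0.018), and the jar, mug and onion were left alone; no verdict came back.

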